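# Clamp the bored block in the ratchet clamp

## Robot

A 6-joint arm with a two-finger parallel gripper is mounted at the origin on a cart in front of the work surface, level with it; the furniture and walls round the work are solid. World frame = base frame: x ahead of the robot, y to its left, z up, the work surface at z = 0. Lengths are in m, angles in rad, forces in N, time in s.
With the tool pointing down it reaches from about 0.375 to 0.9 m from the base axis. Payload 3.1 kg.
Tool frame: the origin (TCP) lies on the centre line of the jaws, within the pads' length; the fingertips stand 22 mm ahead of it and the grasp point (between the pads) lies 3 mm ahead of it; z points along the fingers, y is the line along which they close (so a half turn about z gives the same grasp; the last joint's range is limited). The gripper opens to 85 mm and grips with 20 to 120 N. Pads are 22 mm wide; open, the fingers measure 114 mm over their backs; the gripper's body (76 mm by 85 mm) begins 54 mm behind the grasp point. The pads swing forward as they close: fully open they stand 13 mm farther back than shut.
Start: joints at [1.069, 0.527, 1.433, -0, 1.181, -0.178], TCP at [0.198, 0.593, 0.253] pointing down, gripper open.
Joint ranges: [-3.08, 3.08], [-0.75, 2.2], [0.22, 2.44], [-1.43, 4.57], [0, 2.65], [-2.85, 2.85]. Speed limits (rad/s): [2.79, 2.79, 3.14, 3.14, 3.14, 3.14].

## Interface

Orientations are given as a unit quaternion [x, y, z, w].
In Python, from station import sense, eyes, job gives the robot as it stands.
- The arm moves only by the shell command python3 -m pendant 'ROWS' [FORCE]. ROWS is a JSON object whose key "increments" holds a list of rows, 1 to 20 of them, each of 5 numbers: dx, dy, dz in m, then a turn about the tool's z in rad, then the opening from 0.0 (shut) to 1.0 (fully open); each row is the pose to reach, as a shift and turn from the pose commanded when the command began, along the tool's axes at that moment; what a row does not reach only later rows make up. A row lasts 1/10 s, in which the tool goes at most 0.05 m and 0.15 rad, less where a joint would pass 70% of its speed; a pose out of reach is approached as far as the arm can. The fingers move at their own pace and stop on an object; FORCE is the grip in N (left out, the last holds). Time passes only in rows, so rows that do not move let the fingers close. It prints the time, the measured TCP pose, the force, the opening and the grip force at its end. Input that does not fit is refused with a message, and nothing moves.
- sense(): the state, without advancing time (a new reading comes with each control period).
- eyes.snapshot(name): name is "side" or "top" or "wrist"; returns a dict with "pixels" (400x640x3 uint8, red, green, blue), "range_z" (400x640 float32, m along the optical axis (not along the pixel's ray), 0 where there is no reading), "fov_y" (degrees; the focal length in pixels is half the picture's height over the tangent of half this angle, whatever the lens; pixels are square), "cx", "cy" (the principal point, pixels), "R" (3x3) and "t" (3): a world point X has camera coordinates R X + t; the wrist camera has in their place "hand_eye" (4x4, takes a point from camera to tool coordinates, whose origin is the TCP and whose axes are the flange's). Camera axes: x right, y down, z forward; pixel columns grow to the right and rows downward; lengths in m; the calibration is good to about 2 mm. A picture is of the moment at which its call begins: read the wrist's pose just before it.
- job.sign_off(): hands the job in; it is judged then, once.
The state is a dict: "t": time; "q": joint angles; "qd": joint speeds; "tau": joint torques, N m; "tcp_pos": TCP position; "tool_rot": TCP orientation; "force": force on the tool from outside, world axes, zero at the start; "ft_torque": the same for the moment, N m; "finger_gap": opening from 0.0 (shut) to 1.0 (fully open); "gripper_force": force on a finger pad.
Only numpy, scipy, OpenCV 4.12 (cv2) and the standard library are available. Lean on these libraries where they do the work, as an engineer would, in place of code of your own. Each camera call takes 0.05 s, during which the arm holds its last target. There are 200 camera calls.

## Task

Set the bored cream block lengthwise on the rail of the ratchet clamp, between the sliding jaw and the anvil, and let go. Then push the sliding jaw forward over its clicking ratchet, by feel, until the block is nipped against the anvil and the sprung jaw face has given about half its travel, and leave the ratchet holding it. The block's soft board dents easily, so never drive the jaw springs solid.

Things in the scene. Friction and masses are not known exactly. Their poses are not given: they have to be found in the camera images.
- bore_block: Loose cream tooling-board block, 40 (x) x 66 (y, its length) x 28 (z) mm, with bores through it, about 0.1 kg. Origin: centre of its underside. It starts flat on the left-hand (main) bench, top at z = 0. A half-round cream former of similar size lies near it and is not wanted.
- ratchet_clamp: Fixed clamp on the right-hand bench (its top at z = 5 mm): 305 x 110 mm grey plate. Origin: middle of its underside. x is the closing direction (jaw to anvil), z up. In this frame: plate top z = 14 mm; a 34 mm wide steel rail along x at y = 0, top at z = 24 mm; beside it at y = -39 mm a toothed rack up to z = 21 mm, tooth pitch 3 mm.
- bed_mid (a point): Point on the rail's top where the middle of the block's underside is to go, 40 mm ahead of the clamp's origin. The anvil ahead of it (plate 60 mm wide, from 2 to 32 mm above the rail, on a hand screw) has its face 44 to 68 mm from this point: the screw's setting differs and is not measured. The jaw slides the block along the rail up to it.
- jaw_push (a point): Middle of the black palm pad (44 wide x 30 high mm) on the back of the sliding jaw, 20 mm above the rail; push here along the clamp's +x. The jaw (56 wide, top 36 mm above the rail) slides up to 75 mm from its rear end. A sprung pawl on its -y side clicks over the rack (drag about 3 to 4 N) and stops it going back; let go, it falls back by up to about one tooth.
- jaw_face: Sprung aluminium face of the sliding jaw, 56 wide x 32 high x 8 thick mm, on two springs. Origin: middle of its back, 8 mm behind the front; 49 mm ahead of jaw_push when free. It gives from 2 N on, 1.8 N per mm, up to 13 mm: about 14 N at half travel, 25 N when solid.

How it is judged:
By the outcome, as a careful person would: the job done as asked, in the order asked, and still so for the second after the job is handed in, with the robot touching nothing.
It also fails if it takes over 54 s, if anything falls off the work surface, if the arm or the gripper's body presses on something with over 40 N, if the wrist force passes 120 N, or if a joint passes its speed limit or range.

## Working session

There is one attempt and no reset: what is moved stays moved. The work goes in short steps, Python scripts to look and compute and a shell command to move; the robot and the scene stay as the last step left them, time stands still between calls to the robot, and variables do not carry over. Pictures are saved under pics/ and viewed, at most 10 in all, crops included, and the job is handed in when it is done.

```bash
mkdir -p pics
cat > h.py <<'E'
import numpy as np, cv2
from station import sense, eyes, job
from scipy.spatial.transform import Rotation as Ro
def snap(n):
    s=sense(); d=eyes.snapshot(n)
    f=200/np.tan(np.radians(d["fov_y"])/2); d["f"]=f
    if n=="wrist":
        T=np.eye(4);T[:3,:3]=Ro.from_quat(s["tool_rot"]).as_matrix();T[:3,3]=s["tcp_pos"]
        M=T@np.array(d["hand_eye"]); d["Rw"]=M[:3,:3]; d["c"]=M[:3,3]
    else:
        R=np.array(d["R"]); d["Rw"]=R.T; d["c"]=-R.T@np.array(d["t"])
    return d
def ray(d,u,v,z):
    r=d["Rw"]@np.array([(u-d["cx"])/d["f"],(v-d["cy"])/d["f"],1.]); return d["c"]+r*(z-d["c"][2])/r[2]
def cloud(d):
    v,u=np.mgrid[:400,:640]; Z=d["range_z"]
    P=np.stack([(u-d["cx"])/d["f"]*Z,(v-d["cy"])/d["f"]*Z,Z],-1)@d["Rw"].T+d["c"]; P[Z<=0]=np.nan
    return P
def save(d,n): cv2.imwrite("pics/"+n,cv2.cvtColor(d["pixels"],cv2.COLOR_RGB2BGR))
E
python3 - <<'E'
from h import *
for n in("top","side"):
    d=snap(n); save(d,n+"1.png"); print(n,d["c"],d["f"],d["Rw"][:,2]); np.savez("/tmp/"+n,**{k:np.array(v) for k,v in d.items()})
s=sense();print(s["t"],s["tcp_pos"],s["tool_rot"],s["force"])
print(Ro.from_quat(s["tool_rot"]).as_matrix().round(3))
E
```

```text
top [ 0.44936218 -0.08202892  0.90632751] 385.64805299904884 [ 0.11879272  0.01711393 -0.99277158]
side [0.44650651 0.62771057 0.54568397] 387.58066276064955 [ 0.12970309 -0.82325693 -0.55265282]
0.1 [0.19794601 0.59219903 0.25241469] [ 1.60705866e-01  9.87001851e-01 -9.26054166e-04 -3.36709719e-04] [ 0.50967353  0.13338293 -1.22671139]
[[-0.948  0.317 -0.001]
 [ 0.317  0.948 -0.002]
 [ 0.    -0.002 -1.   ]]
```

View pics/top1.png

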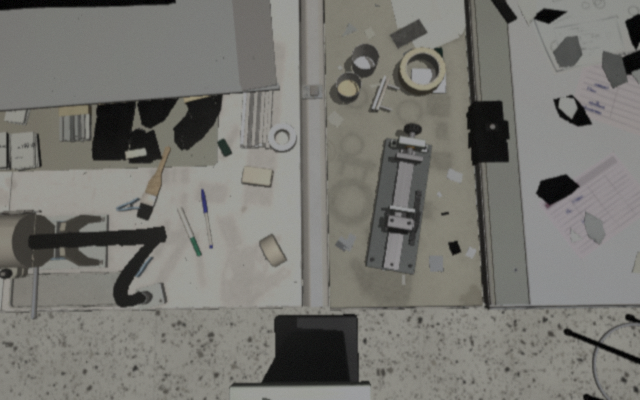

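View pics/side1.png

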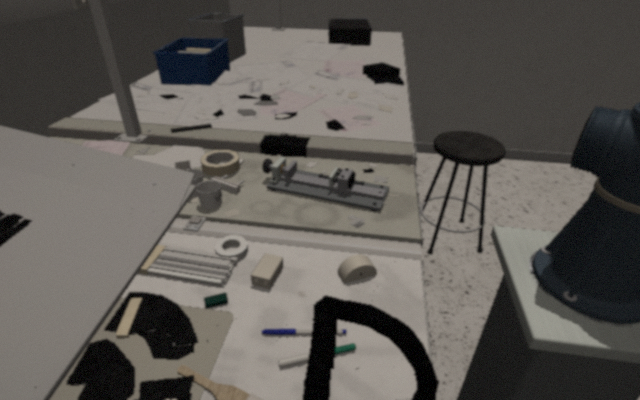

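The top view shows the block at about (257,176), the former at (272,250), and the clamp running from (392,270) up to its screw at (412,130). The jaw is near (401,215). The side view agrees: block (267,270), clamp (325,185), and a raised shelf at the upper left.

Run:
```python
from h import *
d=dict(np.load("/tmp/top.npz")); P=cloud(d)
img=d["pixels"]
for nm,(u,v) in dict(block=(257,176),former=(272,250),wall=(313,150),wall2=(313,250),shelf=(200,50),shelfedge=(265,70),post=(313,92),clampplate=(385,255),bench=(450,240),mainb=(230,200),railfront=(403,180),anvil=(410,143),jawtop=(401,212),cup=(347,88),tape=(422,55),wallR=(500,240)).items(): print(nm,P[v,u].round(3))
hsv=cv2.cvtColor(img,cv2.COLOR_RGB2HSV)
# block: height mask
Z=P[...,2]
m=np.zeros((400,640),np.uint8); sub=(Z[150:200,230:285]>0.016)&(Z[150:200,230:285]<0.05); m[150:200,230:285]=sub
n,l,st,c=cv2.connectedComponentsWithStats(m); print(st[1:])
k=1+np.argmax(st[1:,4]); q=P[l==k]; print("blockz",np.median(q[:,2]),len(q))
w=np.argwhere(l==k)[:,::-1]; xy=np.array([ray(d,u,v,0.028)[:2] for u,v in w]).astype(np.float32); print("block",cv2.minAreaRect(xy))
# colour
hs=hsv[176,257]; print(hs,hsv[200,230])
# plate
m[:]=0; s=P[100:300,350:450]; m[100:300,350:450]=(s[...,2]>0.013)
n,l,st,c=cv2.connectedComponentsWithStats(m); k=1+np.argmax(st[1:,4]); w=np.argwhere(l==k)[:,::-1]; print(st[k])
c4=cv2.approxPolyDP(cv2.convexHull(w.astype(np.int32)),4,True); print(c4[:,0])
for x in (0,): 
  for v in range(120,280,8): print(v,[int(1000*z) if z==z else -1 for z in Z[v,364:436:4]])
crop=cv2.resize(img[110:290,230:450],None,fx=3,fy=3,interpolation=cv2.INTER_CUBIC); cv2.imwrite("pics/crop1.png",crop[:,:,::-1])
```

```text
block [0.624 0.091 0.027]
former [0.452 0.055 0.038]
wall [ 0.689 -0.039  0.004]
wall2 [ 0.451 -0.035  0.003]
shelf [0.86  0.181 0.168]
shelfedge [0.808 0.046 0.179]
post [ 0.829 -0.042  0.016]
clampplate [ 0.436 -0.198  0.029]
bench [ 0.468 -0.353  0.006]
mainb [0.573 0.161 0.001]
railfront [ 0.606 -0.246  0.03 ]
anvil [ 0.683 -0.258  0.068]
jawtop [ 0.532 -0.237  0.036]
cup [ 0.835 -0.124  0.019]
tape [ 0.906 -0.303  0.033]
wallR [ 0.465 -0.453  0.038]
[[276 150   9   1   9]
 [242 166  31  21 502]]
blockz 0.02824978941698042 502
block ((0.623663604259491, 0.09163118898868561), (0.06746193766593933, 0.041192907840013504), 80.98880004882812)
[ 23  29 156] [ 35  10 156]
[ 366  124   66  151 6546]
[[416 124]
 [431 150]
 [413 274]
 [366 266]
 [385 140]
 [407 124]]
120 [7, 9, 6, 5, 2, 3, 7, 5, 6, 7, 3, 5, 10, 7, 5, 3, 4, 6]
128 [6, 5, 4, 5, 5, 4, 7, 7, 5, 5, 45, 61, 65, 63, 57, 8, 8, 6]
136 [6, 7, 6, 3, 8, 5, 0, 6, 3, 62, 4, 5, 53, 5, 5, 6, 6, 7]
144 [5, 7, 6, 5, 5, 6, 19, 30, 33, 58, 63, 67, 64, 66, 64, 63, 6, 2]
152 [7, 5, 8, 2, 6, 19, 22, 18, 20, 24, 28, 51, 49, 22, 20, 28, 19, 6]
160
[... 358 characters left out ...]
, 3, 5, 18, 20, 17, 18, 20, 29, 29, 27, 28, 21, 23, 22, 19, 9, 3]
208 [5, 3, 6, 20, 19, 19, 46, 65, 63, 64, 65, 65, 20, 27, 18, 6, 4, -1]
216 [7, 6, 5, 19, 18, 18, 65, 64, 62, 30, 27, 56, 20, 50, 19, 6, 6, 5]
224 [5, 5, 18, 19, 18, 18, 63, 64, 64, 63, 65, 66, 64, 46, 17, 5, 7, 6]
232 [2, 4, 22, 19, 17, 19, 21, 50, -1, 63, 63, 64, 32, 32, 6, 6, 7, 4]
240 [6, 5, 21, 18, 17, 21, 28, 30, 29, 30, 19, 17, 26, 17, 6, 5, 5, 4]
248 [4, 6, 18, 20, 20, 20, 29, 28, 27, 30, 18, 19, 23, 20, 5, 4, 4, 3]
256 [6, 20, 21, 20, 20, 21, 30, 27, 30, 28, 19, 21, 18, 19, 5, 2, 3, 7]
264 [7, 19, 20, 19, 19, 31, 32, 31, 29, 19, 21, 21, 19, 3, 4, 5, 3, 11]
272 [6, 4, 5, 5, 5, 4, 4, 4, 4, 18, 17, 21, 19, 4, 8, 6, 6, 6]
```

View pics/crop1.png

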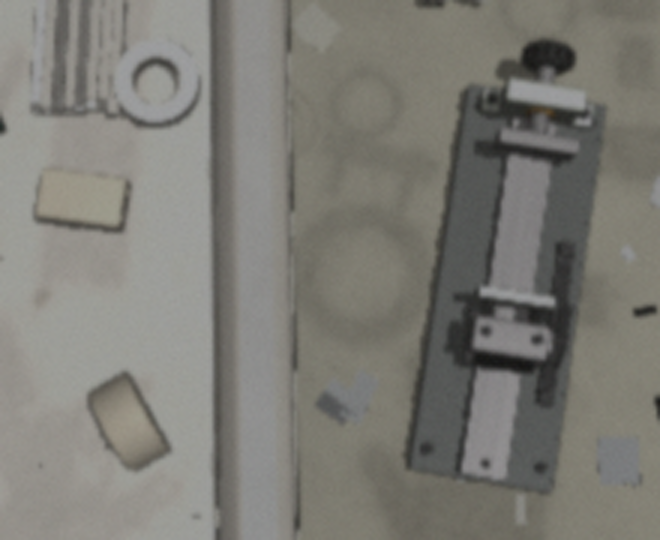

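The crop confirms it. The block's long axis lies roughly along y, and the rack is on the clamp's right (-y), so the clamp's +x runs up the picture. The jaw sits at the rear, with free rail ahead of it.

```bash
cat > clamp.py <<'E'
from h import *
d=dict(np.load("/tmp/top.npz")); P=cloud(d); Z=P[...,2]
def edge(zlo,zhi,zp,vs,ulo,uhi):
    L=[];R=[]
    for v in vs:
        a=Z[v,ulo:uhi]; i=np.where((a>zlo)&(a<zhi))[0]
        L.append(ray(d,ulo+i.min()-.5,v,zp)[:2]); R.append(ray(d,ulo+i.max()+.5,v,zp)[:2])
    return np.array(L),np.array(R)
def fit(A):
    vx,vy,x,y=cv2.fitLine(A.astype(np.float32),cv2.DIST_HUBER,0,.001,.001).ravel(); s=np.sign(vx); return np.array([vx,vy])*s,np.array([x,y])
l=np.zeros((400,640),np.uint8); l[130:285,350:450]=(Z[130:285,350:450]>0.0125)
n,lab,st,_=cv2.connectedComponentsWithStats(l); k=1+np.argmax(st[1:,4])
pl=lab==k
L=np.array([ray(d,np.where(pl[v])[0].min()-.5,v,.019)[:2] for v in range(150,262)])
Rr=np.array([ray(d,np.where(pl[v])[0].max()+.5,v,.019)[:2] for v in range(156,268)])
(dl,pL),(dr,pR)=fit(L),fit(Rr); print("edge dirs",np.degrees(np.arctan2(dl[1],dl[0])),np.degrees(np.arctan2(dr[1],dr[0])))
# rail by brightness
g=cv2.cvtColor(d["pixels"],cv2.COLOR_RGB2GRAY).astype(float)
A=[];B=[]
for v in list(range(174,202))+list(range(240,262)):
    i=np.where(pl[v]&(Z[v]>.0245)&(g[v]>125))[0]
    j=[x for x in i]; 
    j=np.array(j); 
    c=np.median(j); j=j[abs(j-c)<16]
    A.append(ray(d,j.min()-.5,v,.029)[:2]);B.append(ray(d,j.max()+.5,v,.029)[:2])
(da,pA),(db,pB)=fit(np.array(A)),fit(np.array(B)); print("rail dirs",np.degrees(np.arctan2(da[1],da[0])),np.degrees(np.arctan2(db[1],db[0])))
u=da+db+dl+dr; u/=np.linalg.norm(u); nrm=np.array([-u[1],u[0]])
for nm,p in (("L",pL),("R",pR),("railL",pA),("railR",pB)): print(nm, p@nrm)
pts=np.array([ray(d,x,y,.019)[:2] for y,x in np.argwhere(pl)])
al=pts@u
# plate ends: along-histogram on side strips away from jaw
off=(pL@nrm+pR@nrm)/2; side=abs(pts@nrm-off); hi=(side>20e-3)&(side<50e-3)&(Z[pl]<.03)
print("ends",np.percentile(al[hi],[.2,99.8]), "len",np.ptp(np.percentile(al[hi],[.2,99.8])))
print("u",u,"ang",np.degrees(np.arctan2(u[1],u[0])))
# profile along rail of high stuff
Pp=P[130:285,350:450].reshape(-1,3); Pp=Pp[np.isfinite(Pp[:,0])]
a=Pp[:,:2]@u; b=Pp[:,:2]@nrm-off
for s in np.arange(a[(abs(b)<.05)&(Pp[:,2]>.013)].min(),.75,.006):
    q=Pp[(a>=s)&(a<s+.006)&(abs(b)<.025)]; 
    if len(q): print(round(s,3),(q[:,2]*1000).astype(int).max(),(q[:,2]>.045).sum(),end=" | ")
E
python3 clamp.py
python3 - <<'E'
from h import *
d=dict(np.load("/tmp/top.npz")); hsv=cv2.cvtColor(d["pixels"],cv2.COLOR_RGB2HSV)
m=np.zeros((400,640),np.uint8); m[155:200,230:285]=(hsv[155:200,230:285,1]>20)
n,l,st,c=cv2.connectedComponentsWithStats(m); k=1+np.argmax(st[1:,4]); print(st[k])
xy=np.array([ray(d,u,v,0.028)[:2] for v,u in np.argwhere(l==k)]).astype(np.float32); print("block col",cv2.minAreaRect(xy))
E
```

```text
edge dirs -10.656778 -10.64741
rail dirs -10.927799 -9.513217
L -0.07776086
R -0.18787602
railL -0.119575135
railR -0.14772937
ends [0.43334981 0.735919  ] len 0.30256919082824063
u [ 0.98345685 -0.1811424 ] ang -10.436308
0.433 32 0 | 0.439 32 0 | 0.445 32 0 | 0.451 32 0 | 0.457 33 0 | 0.463 32 0 | 0.469 32 0 | 0.475 33 0 | 0.481 32 0 | 0.487 34 0 | 0.493 33 0 | 0.499 32 0 | 0.505 32 0 | 0.511 32 0 | 0.517 68 60 | 0.523 68 65 | 0.529 68 61 | 0.535 71 66 | 0.541 72 63 | 0.547 68 58 | 0.553 57 22 | 0.559 57 25 | 0.565 68 71 | 0.571 68 34 | 0.577 31 0 | 0.583 33 0 | 0.589 32 0 | 0.595 33 0 | 0.601 33 0 | 0.607 32 0 | 0.613 32 0 | 0.619 32 0 | 0.625 33 0 | 0.631 33 0 | 0.637 33 0 | 0.643 32 0 | 0.649 33 0 | 0.655 33 0 | 0.661 32 0 | 0.667 32 0 | 0.673 33 0 | 0.679 64 53 | 0.685 64 60 | 0.691 64 41 | 0.697 53 17 | 0.703 54 16 | 0.709 66 45 | 0.715 68 88 | 0.721 69 57 | 0.727 67 49 | 0.733 61 8 | 0.739 53 15 | 0.745 64 43 | [242 166  32  22 553]
block col ((0.6224691271781921, 0.09055475890636444), (0.07057665288448334, 0.04752375930547714), 79.82141876220703)
```

Run:
```python
from h import *
for n in("top","side"):
    d=dict(np.load(f"/tmp/{n}.npz")); P=cloud(d)
    for (u,v) in ([(100,238),(155,240),(125,280),(15,240),(90,225),(150,200),(315,340),(300,385),(262,90)] if n=="top" else [(325,350),(420,380),(350,305),(110,60),(190,175),(100,300),(600,180)]): print(n,u,v,P[v,u].round(3))
    q=P[np.isfinite(P[...,0])]
    s=q[(q[:,2]>.08)&(q[:,0]>.15)&(q[:,0]<.80)&(q[:,1]>-.4)&(q[:,1]<.6)]
    print(n,len(s), s.min(0) if len(s) else 0, s.max(0) if len(s) else 0)
    s=s[(s[:,1]<.4)]; print(len(s), s.min(0) if len(s) else 0, s.max(0) if len(s) else 0)
d=snap("wrist"); print(np.array(d["hand_eye"]).round(3),d["f"])
```

```text
top 100 238 [0.483 0.386 0.137]
top 155 240 [0.476 0.267 0.153]
top 125 280 [0.401 0.31  0.178]
top 15 240 [0.481 0.534 0.168]
top 90 225 [0.519 0.489 0.01 ]
top 150 200 [0.575 0.348 0.012]
top 315 340 [ 0.108 -0.005 -0.626]
top 300 385 [ 0.149 -0.001 -0.004]
top 262 90 [0.779 0.057 0.15 ]
top 11814 [0.34144084 0.02199023 0.08011154] [0.79999361 0.59991642 0.18486014]
5297 [0.34144084 0.02199023 0.08011154] [0.7999764  0.399998   0.18486014]
side 325 350 [0.479 0.337 0.137]
side 420 380 [0.366 0.35  0.124]
side 350 305 [0.455 0.29  0.167]
side 110 60 [ 1.2   -0.397  0.27 ]
side 190 175 [0.783 0.032 0.179]
side 100 300 [0.78  0.324 0.154]
side 600 180 [ 0.061 -0.009  0.218]
side 13243 [0.34432127 0.02171582 0.08109608] [0.79998982 0.46396264 0.18405029]
10816 [0.34432127 0.02171582 0.08109608] [0.79998982 0.39996771 0.18405029]
[[ 0.    -0.961 -0.275  0.07 ]
 [ 1.    -0.     0.001  0.001]
 [-0.001 -0.275  0.961 -0.121]
 [ 0.     0.     0.     1.   ]] 302.89681389826904
```

The side and top depth both show a standing obstacle at x 0.34–0.52, y 0.25–0.53, up to z 0.18. I'll cross high and then descend to a hover over the block.

```bash
python3 -m pendant '{"increments":[[0,0,-0.06,0,0.65],[0,0,-0.06,0,0.65],[-0.562,-0.340,-0.06,1.405,0.65],[-0.562,-0.340,-0.06,1.405,0.65],[-0.562,-0.340,-0.06,1.405,0.65],[-0.562,-0.340,-0.06,1.405,0.65],[-0.562,-0.340,-0.06,1.405,0.65],[-0.562,-0.340,-0.06,1.405,0.65],[-0.562,-0.340,-0.06,1.405,0.65],[-0.562,-0.340,-0.06,1.405,0.65],[-0.562,-0.340,-0.06,1.405,0.65],[-0.562,-0.340,-0.06,1.405,0.65],[-0.562,-0.340,-0.06,1.405,0.65],[-0.562,-0.340,-0.06,1.405,0.65],[-0.562,-0.340,-0.06,1.405,0.65],[-0.562,-0.340,-0.06,1.405,0.65],[-0.562,-0.340,0.06,1.405,0.65],[-0.562,-0.340,0.06,1.405,0.65],[-0.562,-0.340,0.06,1.405,0.65],[-0.562,-0.340,0.06,1.405,0.65]]}' 30
python3 - <<'E'
from h import *
d=snap("wrist"); save(d,"w1.png"); np.savez("/tmp/w1",**{k:np.array(v) for k,v in d.items()})
P=cloud(d); s=sense(); R=Ro.from_quat(s["tool_rot"]).as_matrix(); print(R.round(3), s["tcp_pos"])
m=((P[...,2]>.02)&(P[...,2]<.04)&(np.hypot(P[...,0]-.623,P[...,1]-.091)<.06)).astype(np.uint8)
n,l,st,c=cv2.connectedComponentsWithStats(m); k=1+np.argmax(st[1:,4]); print(st[k],np.median(P[l==k][:,2]))
xy=np.array([ray(d,u,v,.028)[:2] for v,u in np.argwhere(l==k)]).astype(np.float32); r=cv2.minAreaRect(xy); print(r)
e=np.array([*r[0],0])-s["tcp_pos"]; print("tool delta",R.T@e)
E
```

```text
t: 2.15
tcp_pos: [0.6201, 0.0925, 0.1891]
tool_rot: [0.76, 0.65, -0.003, -0.003]
force: [-0.5, -0.0, 2.2]
finger_gap: 0.649
gripper_force: 0.0
[[ 0.156  0.988 -0.004]
 [ 0.988 -0.156  0.   ]
 [-0.    -0.004 -1.   ]] [0.62206822 0.09249079 0.19176881]
[ 304  152   43   68 2785] 0.02814842528090611
((0.6264743804931641, 0.09436172246932983), (0.06585975736379623, 0.03955347463488579), 81.10633850097656)
tool delta [0.00260114 0.00481681 0.19175042]
```

View pics/w1.png

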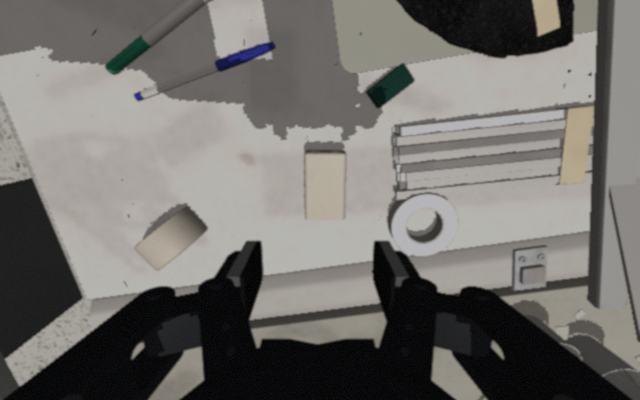

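The wrist view shows the block at (325,185), squared up between the open fingers and clear of the ring and the bars. Descending to grip.

```bash
python3 -m pendant '{"increments":[[0.001,0.003,0.05,0,0.65],[0.001,0.003,0.1,0,0.65],[0.001,0.003,0.14,0,0.65],[0.001,0.003,0.155,0,0.65],[0.001,0.003,0.166,0,0.65],[0.001,0.003,0.166,0,0.65],[0.001,0.003,0.166,0,0.65]]}' ; python3 -m pendant '{"increments":[[0,0,0,0,0],[0,0,0,0,0],[0,0,0,0,0],[0,0,0,0,0],[0,0,0,0,0],[0,0,0,0,0]]}' 30; python3 -m pendant '{"increments":[[0,0,-0.02,0,0],[0,0,-0.05,0,0],[0,0,-0.10,0,0],[0,0,-0.12,0,0],[0,0,-0.12,0,0]]}'
python3 - <<'E'
from h import *
d=snap("wrist"); save(d,"w2.png"); P=cloud(d); s=sense(); R=Ro.from_quat(s["tool_rot"]).as_matrix()
print(s["tcp_pos"],s["finger_gap"],s["gripper_force"],s["force"])
E
```

```text
t: 2.9
tcp_pos: [0.6283, 0.0926, 0.0295]
tool_rot: [0.76, 0.65, 0.002, 0.001]
force: [-0.1, -0.3, -0.5]
finger_gap: 0.65
gripper_force: 0.0
t: 3.5
tcp_pos: [0.6278, 0.0926, 0.0296]
tool_rot: [0.76, 0.649, 0.001, 0.001]
force: [-0.1, 0.7, 7.2]
finger_gap: 0.465
gripper_force: 32.8
t: 4.0
tcp_pos: [0.6292, 0.0925, 0.1519]
tool_rot: [0.76, 0.65, 0.004, 0.003]
force: [0.6, -0.1, -0.9]
finger_gap: 0.461
gripper_force: 31.8
[0.6274394  0.09249606 0.14936979] 0.46081234087452105 31.826840043067932 [ 0.06596217  0.85540708 -1.258731  ]
```

View pics/w2.png

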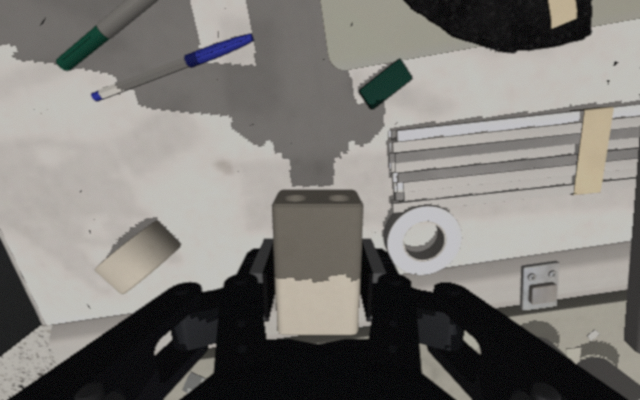

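The block is held squarely, with its far top edge at row 204 and near edge at row 335. Now carrying it over to above the clamp with a quarter turn.

```bash
python3 -m pendant '{"increments":[[-0.02,0,-0.05,0,0],[-0.338,0.016,-0.05,1.6,0],[-0.338,0.016,-0.05,1.6,0],[-0.338,0.016,-0.05,1.6,0],[-0.338,0.016,-0.05,1.6,0],[-0.338,0.016,-0.05,1.6,0],[-0.338,0.016,-0.05,1.6,0],[-0.338,0.016,-0.05,1.6,0],[-0.338,0.016,-0.05,1.6,0],[-0.338,0.016,-0.05,1.6,0],[-0.338,0.016,-0.05,1.6,0],[-0.338,0.016,-0.05,1.6,0],[-0.338,0.016,-0.05,1.6,0],[-0.338,0.016,-0.05,1.6,0]]}'
python3 - <<'E'
from h import *
d=snap("wrist"); save(d,"w3.png"); np.savez("/tmp/w3",**{k:np.array(v) for k,v in d.items()}); s=sense(); R=Ro.from_quat(s["tool_rot"]).as_matrix(); print(s["tcp_pos"],R.round(4).tolist(),s["q"])
H=np.array(d["hand_eye"])
for v in (204,335):   # block top edges in tool frame (same as in w2)
    r=H[:3,:3]@np.array([(317-d["cx"])/d["f"],(v-d["cy"])/d["f"],1]); print("edge",H[:3,3]+r*(0.0015-H[2,3])/r[2])
E
```

```text
t: 5.45
tcp_pos: [0.5886, -0.2433, 0.1956]
tool_rot: [0.996, -0.092, -0.001, -0.001]
force: [-0.5, -0.0, -0.9]
finger_gap: 0.458
gripper_force: 31.8
[ 0.58879977 -0.24341646  0.19595073] [[0.983, -0.1833, -0.0021], [-0.1833, -0.9831, 0.0014], [-0.0024, -0.0009, -1.0]] [-5.67123817e-01  6.09754419e-01  1.45298802e+00 -5.57383600e-06
  1.08138229e+00  1.18804809e+00]
edge [ 0.03325444 -0.00098126  0.0015    ]
edge [-0.03288394 -0.00097669  0.0015    ]
```

View pics/w3.png

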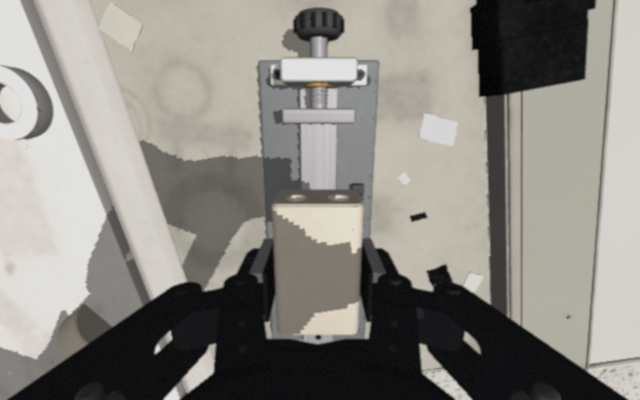

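The wrist view has the clamp square to the tool: rail at columns 301–336, anvil plate at rows 109–123, block at columns 273–362. Measuring the rail and plate against the tool axis.

Run:
```python
from h import *
d=dict(np.load("/tmp/w3.npz")); g=cv2.GaussianBlur(cv2.cvtColor(d["pixels"],cv2.COLOR_RGB2GRAY),(3,3),0).astype(float)
tcp=np.array([0.58880,-0.24342,.196]); R=np.array([[0.983,-0.1833,-0.0021],[-0.1833,-0.9831,0.0014],[-0.0024,-0.0009,-1.0]])
for v in range(132,186,8):
    gr=np.diff(g[v]); l=285+np.argmax(gr[285:312])+.5; r=325+np.argmin(gr[325:350])+.5
    a=R.T@(ray(d,l,v,.029)-tcp); b=R.T@(ray(d,r,v,.029)-tcp)
    pr=365+np.argmax(abs(gr[365:390]))+.5; pl_=250+np.argmax(abs(gr[250:275]))+.5
    e=R.T@(ray(d,pl_,v,.019)-tcp); f=R.T@(ray(d,pr,v,.019)-tcp)
    print(v,l,r,"rail y",a[1].round(4),b[1].round(4),"mid",((a+b)/2)[:2].round(4),"plate",e[1].round(4),f[1].round(4),((e+f)/2)[1].round(4))
P=cloud(d); m=(P[...,2]>.05); 
for u in (295,318,345):
    col=[(v,(P[v,u]*1000).round().tolist()[2]) for v in range(55,135,4)]; print(u,col)
print("anvil front top", R.T@(ray(d,318,123,.061)-tcp))
print("plate far edge", R.T@(ray(d,318,61,.019)-tcp), [R.T@(ray(d,u,v,.019)-tcp) for u,v in((259,61),(380,61))])
print(np.array(d["hand_eye"])[:3,3])
```

```text
132 300.5 335.5 rail y -0.0167 0.0158 mid [ 0.0525 -0.0005] plate -0.0557 0.0547 -0.0005
140 300.5 336.5 rail y -0.0168 0.0168 mid [0.0452 0.    ] plate -0.057 0.0542 -0.0014
148 300.5 335.5 rail y -0.0169 0.016 mid [ 0.0378 -0.0004] plate -0.0555 0.0546 -0.0004
156 300.5 335.5 rail y -0.017 0.0162 mid [ 0.0303 -0.0004] plate -0.0559 0.055 -0.0004
164 300.5 335.5 rail y -0.0171 0.0163 mid [ 0.0226 -0.0004] plate -0.0553 0.0544 -0.0004
172 300.5 335.5 rail y -0.0173 0.0164 mid [ 0.0149 -0.0004] plate -0.0547 0.0549 0.0001
180 300.5 335.5 rail y -0.0174 0.0166 mid [ 0.007  -0.0004] plate -0.0551 0.0543 -0.0004
295 [(55, 5.0), (59, 66.0), (63, 66.0), (67, 66.0), (71, 64.0), (75, 65.0), (79, 66.0), (83, 53.0), (87, 20.0), (91, 18.0), (95, 19.0), (99, 19.0), (103, 21.0), (107, 19.0), (111, 60.0), (115, 60.0), (119, 61.0), (123, 60.0), (127, 20.0), (131, 20.0)]
318 [(55, 54.0), (59, 64.0), (63, 66.0), (67, 64.0), (71, 66.0), (75, 66.0), (79, 65.0), (83, 57.0), (87, 52.0), (91, 52.0), (95, 52.0), (99, 53.0), (103, 52.0), (107, 51.0), (111, 61.0), (115, 61.0), (119, 61.0), (123, 61.0), (127, 30.0), (131, 30.0)]
345 [(55, 6.0), (59, 64.0), (63, 65.0), (67, 65.0), (71, 66.0), (75, 64.0), (79, 65.0), (83, 54.0), (87, 20.0), (91, 20.0), (95, 19.0), (99, 19.0), (103, 19.0), (107, 20.0), (111, 61.0), (115, 61.0), (119, 61.0), (123, 60.0), (127, 20.0), (131, 20.0)]
anvil front top [ 0.06170034 -0.00050006  0.13485815]
plate far edge [ 0.11453436 -0.000522    0.17673581] [array([ 0.11452424, -0.05377165,  0.17678862]), array([0.11454499, 0.05538693, 0.17668036])]
[ 0.07054229 -0.00076063 -0.12095383]
```

```bash
python3 -m pendant '{"increments":[[0.002,0,0.05,0,0],[0.002,0,0.09,0,0],[0.002,0,0.12,0,0],[0.002,0,0.13,0,0],[0.002,0,0.132,0,0],[0.002,0,0.132,0,0]]}'; for i in 1; do python3 -c "
from h import *
d=snap('side');save(d,'s2.png');i=d['pixels'][130:230,240:410];cv2.imwrite('pics/s2c.png',cv2.resize(i,None,fx=4,fy=4,interpolation=cv2.INTER_CUBIC)[:,:,::-1]);s=sense();print(s['tcp_pos'],s['force'])"; done
```

```text
t: 6.1
tcp_pos: [0.5922, -0.2447, 0.0662]
tool_rot: [0.996, -0.093, 0.001, 0.0]
force: [0.1, -0.1, -1.5]
finger_gap: 0.462
gripper_force: 31.7
[ 0.59257398 -0.24487649  0.06690697] [ 0.09878965 -0.22706788 -0.66616904]
```

View pics/s2c.png

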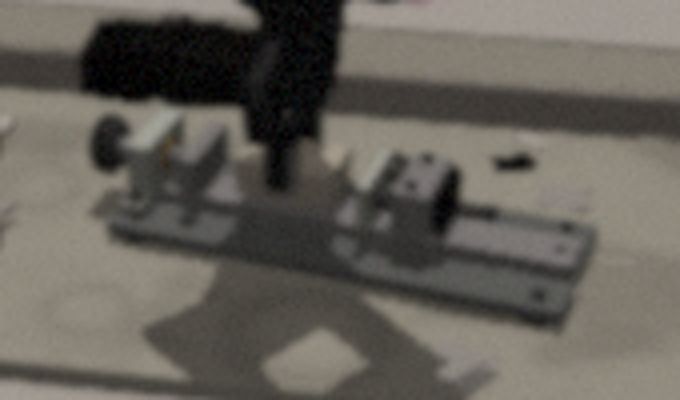

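The block (crop about (290,180)) hangs over the rail between the anvil plate at (205,160) and the jaw face at (375,180). There are gaps at both ends. Lowering by feel.

```bash
python3 -m pendant '{"increments":[[0,0,0.002,0,0],[0,0,0.004,0,0],[0,0,0.005,0,0],[0,0,0.005,0,0]]}' | egrep 'pos|force:'; python3 -m pendant '{"increments":[[0,0,0.001,0,0],[0,0,0.001,0,0]]}'| egrep 'pos|force:';python3 -m pendant '{"increments":[[0,0,0.001,0,0],[0,0,0.001,0,0]]}'| egrep 'pos|force:'; python3 -m pendant '{"increments":[[0,0,0.001,0,0],[0,0,0.001,0,0]]}'| egrep 'pos|force:'
```

```text
tcp_pos: [0.5914, -0.2442, 0.0606]
force: [-0.4, 0.1, -1.0]
gripper_force: 31.7
tcp_pos: [0.5913, -0.2441, 0.0592]
force: [0.3, -0.8, -1.6]
gripper_force: 31.7
tcp_pos: [0.5914, -0.2442, 0.0587]
force: [-1.3, 0.1, 1.6]
gripper_force: 32.1
tcp_pos: [0.5915, -0.2442, 0.0586]
force: [-2.1, 1.9, 7.6]
gripper_force: 32.8
```

```bash
python3 -m pendant '{"increments":[[0,0,-0.001,0,0.5],[0,0,-0.001,0,0.6],[0,0,-0.001,0,0.7],[0,0,-0.001,0,0.75],[0,0,-0.001,0,0.75],[0,0,-0.03,0,0.75],[0,0,-0.08,0,0.75],[0,0,-0.12,0,0.75],[0,0,-0.12,0,0.75],[0,0,-0.12,0,0.75]]}'
python3 - <<'E'
from h import *
d=snap("wrist"); save(d,"w4.png"); np.savez("/tmp/w4",**{k:np.array(v) for k,v in d.items()}); s=sense(); R=Ro.from_quat(s["tool_rot"]).as_matrix(); P=cloud(d)
m=((P[...,2]>.048)&(P[...,2]<.066)&(np.hypot(P[...,0]-.591,P[...,1]+.244)<.045)).astype(np.uint8)
n,l,st,c=cv2.connectedComponentsWithStats(m); k=1+np.argmax(st[1:,4]); print(st[k],np.median(P[l==k][:,2]))
xy=np.array([ray(d,u,v,.057)[:2] for v,u in np.argwhere(l==k)]).astype(np.float32); print(cv2.minAreaRect(xy),s["tcp_pos"])
t=snap("top"); save(t,"t2.png")
a=cv2.resize(t["pixels"][110:290,340:450],None,fx=2.2,fy=2.2,interpolation=cv2.INTER_CUBIC)
b=d["pixels"]; o=np.zeros((400,800,3),np.uint8); o[:a.shape[0],:a.shape[1]]=a; bb=cv2.resize(b,(550,344)); o[:344,250:800]=bb
cv2.imwrite("pics/c4.png",o[:,:,::-1])
E
```

```text
t: 8.15
tcp_pos: [0.5918, -0.2444, 0.1785]
tool_rot: [0.996, -0.093, 0.001, 0.001]
force: [0.5, -0.9, 0.2]
finger_gap: 0.756
gripper_force: 0.0
[ 293  160   49   78 3654] 0.057316042588573105
((0.592502772808075, -0.24360862374305725), (0.03949739784002304, 0.06667369604110718), 79.3554458618164) [ 0.59078997 -0.24384737  0.17686293]
```

View pics/c4.png

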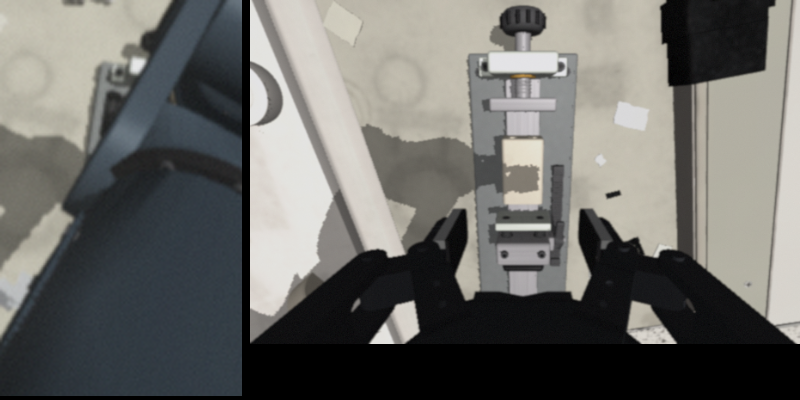

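The block sits centred and square on the rail: top at z 0.057, angle −10.6°, with the anvil ahead and the jaw face behind. Now shutting the fingers and going behind the jaw's pad.

```bash
python3 - <<'E'
from h import *
d=dict(np.load("/tmp/w4.npz")); tcp=np.array([0.59079,-0.24385,.1769]); a=np.radians(-10.65); u=np.array([np.cos(a),np.sin(a),0])
P=cloud(d); c=(P-np.array([.591,-.244,0]))@u
for v in range(238,320,3): print(v,[(int(1000*P[v,x,2]),int(1000*c[v,x])) if P[v,x,2]==P[v,x,2] else None for x in (300,318,335)])
E
python3 -m pendant '{"increments":[[-0.05,0,0,0,0],[-0.1,0,0,0,0],[-0.145,0,0,0,0],[-0.145,0,0,0,0],[-0.145,0,0.05,0,0],[-0.145,0,0.09,0,0],[-0.145,0,0.115,0,0],[-0.145,0,0.115,0,0],[-0.145,0,0.115,0,0]]}'
python3 - <<'E'
from h import *
d=snap("side");save(d,'s3.png');cv2.imwrite('pics/s3c.png',cv2.resize(d['pixels'][110:230,240:420],None,fx=4,fy=4,interpolation=cv2.INTER_CUBIC)[:,:,::-1])
E
```

```text
238 [(28, -45), (29, -44), (27, -45)]
241 [(18, -52), (30, -47), (27, -48)]
244 [(19, -55), (29, -51), (28, -51)]
247 [(38, -49), (38, -49), (37, -50)]
250 [(45, -49), (43, -50), (44, -50)]
253 [(51, -49), (51, -49), (51, -49)]
256 [(56, -50), (57, -49), (57, -49)]
259 [(61, -50), (63, -49), (62, -49)]
262 [(64, -51), (65, -51), (62, -52)]
265 [(64, -54), (63, -55), (64, -54)]
268 [(55, -62), (39, -71), (54, -62)]
271 [(55, -65), (43, -72), (55, -65)]
274 [(54, -69), (50, -71), (55, -68)]
277 [(54, -72), (55, -71), (55, -71)]
280 [(60, -71), (59, -71), (60, -71)]
283 [(64, -72), (63, -72), (64, -72)]
286 [(65, -74), (65, -74), (66, -74)]
289 [(65, -77), (66, -76), (65, -77)]
292 [(65, -80), (65, -80), (66, -79)]
295 [(69, -81), (65, -83), (66, -83)]
298 [(68, -84), (65, -86), (65, -86)]
301 [(65, -89), (65, -89), (65, -89)]
304 [(66, -92), (66, -92), (65, -92)]
307 [(63, -96), (66, -95), (64, -96)]
310 [(64, -99), (63, -100), (63, -100)]
313 [(64, -102), (64, -102), (65, -102)]
316 [(19, -139), (30, -131), (18, -140)]
319 [(19, -143), (29, -136), (20, -143)]
t: 9.15
tcp_pos: [0.4487, -0.2171, 0.0613]
tool_rot: [0.996, -0.093, -0.001, -0.001]
force: [-1.2, 0.3, -0.0]
finger_gap: 0.002
gripper_force: 0.0
```

View pics/s3c.png

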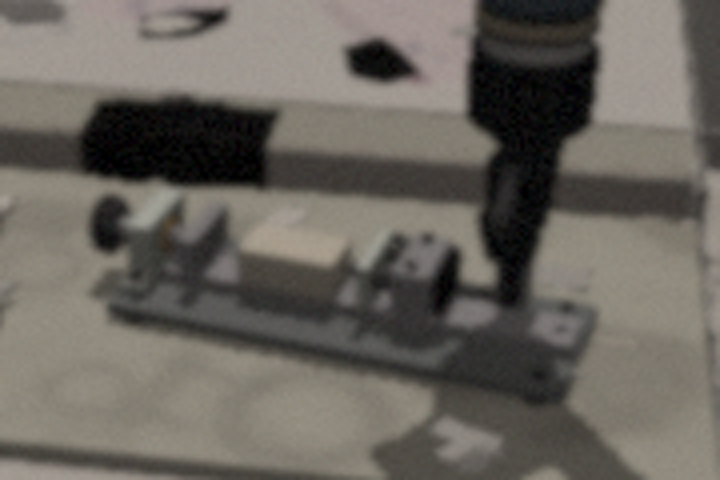

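The shut fingers stand behind the black pad, clear of the rail, and the jaw, block and anvil are undisturbed. The nip should come at roughly 65–70 mm of travel from here, so I'll go up to it in stages.

```bash
f(){ egrep '^t:|pos|^force'|tr '\n' ' ';echo; }
python3 -m pendant '{"increments":[[0.008,0,0,0,0],[0.016,0,0,0,0],[0.02,0,0,0,0],[0.023,0,0,0,0],[0.026,0,0,0,0],[0.029,0,0,0,0]]}'|f
python3 -m pendant '{"increments":[[0.003,0,0,0,0],[0.006,0,0,0,0]]}'|f
python3 -m pendant '{"increments":[[0.003,0,0,0,0],[0.006,0,0,0,0]]}'|f
python3 -m pendant '{"increments":[[0.003,0,0,0,0],[0.006,0,0,0,0]]}'|f
python3 -m pendant '{"increments":[[0.003,0,0,0,0],[0.006,0,0,0,0]]}'|f
```

```text
t: 9.8 tcp_pos: [0.4763, -0.2222, 0.0624] force: [-4.2, -0.2, 2.2] 
t: 10.0 tcp_pos: [0.4822, -0.2232, 0.0622] force: [-4.1, 0.6, 2.9] 
t: 10.2 tcp_pos: [0.4888, -0.2245, 0.0622] force: [-3.9, 2.0, 3.6] 
t: 10.4 tcp_pos: [0.4947, -0.2255, 0.0622] force: [-5.4, 1.3, 3.1] 
t: 10.6 tcp_pos: [0.5006, -0.2266, 0.0622] force: [-4.2, 2.3, 3.3]
```

```bash
f(){ egrep '^t:|pos|^force'|tr '\n' ' ';echo; }
python3 -m pendant '{"increments":[[0.002,0,0,0,0],[0.004,0,0,0,0]]}'|f
python3 -m pendant '{"increments":[[0.001,0,0,0,0],[0.002,0,0,0,0]]}'|f
python3 -m pendant '{"increments":[[0.001,0,0,0,0],[0.002,0,0,0,0]]}'|f
python3 -m pendant '{"increments":[[0.001,0,0,0,0],[0.002,0,0,0,0]]}'|f
python3 -m pendant '{"increments":[[0.001,0,0,0,0],[0.001,0,0,0,0]]}'|f
python3 -m pendant '{"increments":[[0.001,0,0,0,0],[0.001,0,0,0,0]]}'|f
```

```text
t: 10.8 tcp_pos: [0.5045, -0.2274, 0.0621] force: [-4.8, 1.7, 2.7] 
t: 11.0 tcp_pos: [0.5066, -0.2278, 0.0621] force: [-4.9, 2.1, 2.6] 
t: 11.2 tcp_pos: [0.5085, -0.2281, 0.0621] force: [-3.9, 1.7, 2.6] 
t: 11.4 tcp_pos: [0.5104, -0.2285, 0.0621] force: [-4.2, 3.6, 1.8] 
t: 11.6 tcp_pos: [0.5117, -0.2288, 0.0621] force: [-3.0, 3.1, 2.3] 
t: 11.8 tcp_pos: [0.5126, -0.229, 0.0621] force: [-4.0, 3.5, 2.7]
```

```bash
f(){ egrep '^t:|pos|^force'|tr '\n' ' ';echo; }
python3 -m pendant '{"increments":[[0.001,0,0,0,0],[0.001,0,0,0,0]]}'|f
python3 -m pendant '{"increments":[[0.001,0,0,0,0],[0.001,0,0,0,0]]}'|f
python3 -m pendant '{"increments":[[0.001,0,0,0,0],[0.001,0,0,0,0]]}'|f
python3 -m pendant '{"increments":[[0.001,0,0,0,0],[0.001,0,0,0,0]]}'|f
python3 -m pendant '{"increments":[[0.001,0,0,0,0],[0.001,0,0,0,0]]}'|f
python3 -m pendant '{"increments":[[0.001,0,0,0,0],[0.001,0,0,0,0]]}'|f
python3 -m pendant '{"increments":[[0.001,0,0,0,0],[0.001,0,0,0,0]]}'|f
```

```text
t: 12.0 tcp_pos: [0.5136, -0.2291, 0.0621] force: [-4.0, 2.7, 1.4] 
t: 12.2 tcp_pos: [0.5145, -0.2293, 0.0621] force: [-3.3, 3.3, 2.4] 
t: 12.4 tcp_pos: [0.5154, -0.2295, 0.0621] force: [-3.2, 3.5, 1.8] 
t: 12.6 tcp_pos: [0.5164, -0.2297, 0.0621] force: [-5.4, 3.2, 2.8] 
t: 12.8 tcp_pos: [0.5173, -0.2299, 0.0621] force: [-3.9, 3.0, 1.2] 
t: 13.0 tcp_pos: [0.5178, -0.2299, 0.0621] force: [-5.6, 3.6, 2.4] 
t: 13.2 tcp_pos: [0.5183, -0.23, 0.0621] force: [-7.0, 2.4, 4.3]
```

```bash
f(){ egrep '^t:|pos|^force'|tr '\n' ' ';echo; }
python3 -m pendant '{"increments":[[0.001,0,0,0,0],[0.001,0,0,0,0]]}'|f
python3 -m pendant '{"increments":[[0.001,0,0,0,0],[0.001,0,0,0,0]]}'|f
python3 -m pendant '{"increments":[[0.001,0,0,0,0],[0.001,0,0,0,0]]}'|f
python3 -m pendant '{"increments":[[0.001,0,0,0,0],[0.001,0,0,0,0]]}'|f
```

```text
t: 13.4 tcp_pos: [0.5189, -0.2301, 0.0621] force: [-7.6, 2.2, 4.4] 
t: 13.6 tcp_pos: [0.5194, -0.2302, 0.0622] force: [-8.7, 2.2, 5.3] 
t: 13.8 tcp_pos: [0.52, -0.2303, 0.0622] force: [-9.2, 1.9, 7.0] 
t: 14.0 tcp_pos: [0.5205, -0.2304, 0.0622] force: [-10.7, 1.8, 7.8]
```

```bash
f(){ egrep '^t:|pos|^force'|tr '\n' ' ';echo; }
python3 -m pendant '{"increments":[[0.001,0,0,0,0],[0.001,0,0,0,0]]}'|f
python3 -m pendant '{"increments":[[0.001,0,0,0,0],[0.001,0,0,0,0]]}'|f
python3 -m pendant '{"increments":[[0.001,0,0,0,0],[0.001,0,0,0,0]]}'|f
python3 -m pendant '{"increments":[[0.001,0,0,0,0],[0.001,0,0,0,0]]}'|f
python3 -m pendant '{"increments":[[0.001,0,0,0,0],[0.001,0,0,0,0]]}'|f
```

```text
t: 14.2 tcp_pos: [0.521, -0.2305, 0.0621] force: [-11.4, 1.9, 7.6] 
t: 14.4 tcp_pos: [0.5216, -0.2306, 0.0622] force: [-13.0, 0.4, 8.0] 
t: 14.6 tcp_pos: [0.5221, -0.2307, 0.0621] force: [-13.3, 2.1, 8.6] 
t: 14.8 tcp_pos: [0.5227, -0.2308, 0.0622] force: [-15.0, 1.2, 8.9] 
t: 15.0 tcp_pos: [0.5232, -0.2309, 0.0622] force: [-15.0, 0.8, 10.4]
```

```bash
f(){ egrep '^t:|pos|^force'|tr '\n' ' ';echo; }
python3 -m pendant '{"increments":[[-0.001,0,0,0,0],[-0.001,0,0,0,0]]}'|f
python3 -m pendant '{"increments":[[-0.001,0,0,0,0],[-0.001,0,0,0,0]]}'|f
python3 -m pendant '{"increments":[[-0.001,0,0,0,0],[-0.001,0,0,0,0]]}'|f
python3 -m pendant '{"increments":[[-0.001,0,0,0,0],[-0.001,0,0,0,0]]}'|f
python3 -m pendant '{"increments":[[-0.001,0,0,0,0],[-0.001,0,0,0,0]]}'|f
python3 -m pendant '{"increments":[[-0.001,0,0,0,0],[-0.001,0,0,0,0]]}'|f
```

```text
t: 15.2 tcp_pos: [0.523, -0.2308, 0.0622] force: [-13.8, 0.5, 9.5] 
t: 15.4 tcp_pos: [0.5227, -0.2308, 0.0622] force: [-12.9, 2.2, 7.7] 
t: 15.6 tcp_pos: [0.5222, -0.2307, 0.0622] force: [-10.8, 2.1, 6.7] 
t: 15.8 tcp_pos: [0.5217, -0.2306, 0.0622] force: [-10.5, 2.7, 6.4] 
t: 16.0 tcp_pos: [0.5211, -0.2305, 0.0622] force: [-8.9, 2.8, 6.6] 
t: 16.2 tcp_pos: [0.5209, -0.2305, 0.0621] force: [-6.2, 3.0, 4.0]
```

```bash
f(){ egrep '^t:|pos|^force'|tr '\n' ' ';echo; }
python3 -m pendant '{"increments":[[-0.001,0,0,0,0],[-0.001,0,0,0,0]]}'|f
python3 -m pendant '{"increments":[[-0.001,0,0,0,0],[-0.001,0,0,0,0]]}'|f
python3 -m pendant '{"increments":[[-0.001,0,0,0,0],[-0.001,0,0,0,0]]}'|f
```

```text
t: 16.4 tcp_pos: [0.5207, -0.2305, 0.0621] force: [-4.6, 2.3, 3.4] 
t: 16.6 tcp_pos: [0.5206, -0.2306, 0.0621] force: [-4.3, 3.3, 1.9] 
t: 16.8 tcp_pos: [0.5203, -0.2312, 0.0623] force: [-1.3, 1.0, -0.2]
```

```bash
f(){ egrep '^t:|pos|^force'|tr '\n' ' ';echo; }
python3 -m pendant '{"increments":[[0.002,0,0,0,0],[0.004,0,0,0,0],[0.006,0,0,0,0],[0.008,0,0,0,0],[0.009,0,0,0,0],[0.009,0,0,0,0]]}'|f
python3 -m pendant '{"increments":[[0.001,0,0,0,0],[0.001,0,0,0,0]]}'|f
python3 -m pendant '{"increments":[[0.001,0,0,0,0],[0.001,0,0,0,0]]}'|f
python3 -m pendant '{"increments":[[0.001,0,0,0,0],[0.001,0,0,0,0]]}'|f
```

```text
t: 17.4 tcp_pos: [0.5231, -0.2316, 0.0623] force: [-15.4, -0.9, 9.1] 
t: 17.6 tcp_pos: [0.5236, -0.2317, 0.0623] force: [-16.2, -1.7, 10.2] 
t: 17.8 tcp_pos: [0.5241, -0.2318, 0.0624] force: [-18.3, -1.4, 10.7] 
t: 18.0 tcp_pos: [0.5246, -0.2319, 0.0624] force: [-19.9, -1.4, 12.4]
```

Now at about 7 mm of compression and past the expected click at 0.5237. I'll ease back and see where it catches.

```bash
f(){ egrep '^t:|pos|^force'|tr '\n' ' ';echo; }
python3 -m pendant '{"increments":[[-0.001,0,0,0,0],[-0.002,0,0,0,0],[-0.002,0,0,0,0]]}'|f
python3 -m pendant '{"increments":[[-0.001,0,0,0,0],[-0.001,0,0,0,0]]}'|f
python3 -m pendant '{"increments":[[-0.001,0,0,0,0],[-0.001,0,0,0,0]]}'|f
python3 -m pendant '{"increments":[[-0.001,0,0,0,0],[-0.001,0,0,0,0]]}'|f
python3 -m pendant '{"increments":[[-0.001,0,0,0,0],[-0.001,0,0,0,0]]}'|f
```

```text
t: 18.3 tcp_pos: [0.5241, -0.2318, 0.0624] force: [-15.4, -1.6, 9.1] 
t: 18.5 tcp_pos: [0.5236, -0.2317, 0.0623] force: [-14.6, -1.0, 7.5] 
t: 18.7 tcp_pos: [0.5231, -0.2317, 0.0624] force: [-13.7, -0.5, 6.9] 
t: 18.9 tcp_pos: [0.5226, -0.2316, 0.0624] force: [-12.1, -0.6, 7.5] 
t: 19.1 tcp_pos: [0.522, -0.2314, 0.0623] force: [-11.6, 0.6, 5.8]
```

```bash
f(){ egrep '^t:|pos|^force'|tr '\n' ' ';echo; }
python3 -m pendant '{"increments":[[0.002,0,0,0,0],[0.004,0,0,0,0],[0.006,0,0,0,0],[0.006,0,0,0,0]]}'|f
python3 -m pendant '{"increments":[[0.001,0,0,0,0],[0.001,0,0,0,0]]}'|f
python3 -m pendant '{"increments":[[0.001,0,0,0,0],[0.001,0,0,0,0]]}'|f
python3 -m pendant '{"increments":[[0.001,0,0,0,0],[0.001,0,0,0,0]]}'|f
```

```text
t: 19.5 tcp_pos: [0.5249, -0.2319, 0.0624] force: [-18.3, -2.0, 11.4] 
t: 19.7 tcp_pos: [0.5252, -0.232, 0.0624] force: [-20.1, -2.1, 11.3] 
t: 19.9 tcp_pos: [0.5257, -0.2321, 0.0624] force: [-20.7, -2.6, 13.5] 
t: 20.1 tcp_pos: [0.5262, -0.2322, 0.0624] force: [-22.5, -2.0, 13.6]
```

```bash
f(){ egrep '^t:|pos|^force'|tr '\n' ' ';echo; }
python3 -m pendant '{"increments":[[-0.001,0,0,0,0],[-0.002,0,0,0,0],[-0.003,0,0,0,0],[-0.003,0,0,0,0]]}'|f
python3 -m pendant '{"increments":[[-0.001,0,0,0,0],[-0.001,0,0,0,0]]}'|f
python3 -m pendant '{"increments":[[-0.001,0,0,0,0],[-0.001,0,0,0,0]]}'|f
python3 -m pendant '{"increments":[[-0.001,0,0,0,0],[-0.001,0,0,0,0]]}'|f
python3 -m pendant '{"increments":[[-0.001,0,0,0,0],[-0.001,0,0,0,0]]}'|f
```

```text
t: 20.5 tcp_pos: [0.5252, -0.232, 0.0624] force: [-17.3, -1.3, 10.5] 
t: 20.7 tcp_pos: [0.5247, -0.2319, 0.0623] force: [-15.7, -1.3, 9.1] 
t: 20.9 tcp_pos: [0.5241, -0.2318, 0.0623] force: [-15.7, -1.1, 9.2] 
t: 21.1 tcp_pos: [0.5238, -0.2318, 0.0623] force: [-12.7, -1.6, 8.1] 
t: 21.3 tcp_pos: [0.5237, -0.2318, 0.0623] force: [-12.0, -0.4, 5.7]
```

It caught at 0.5239, about 6.3 mm of compression. Backing off fully.

```bash
f(){ egrep '^t:|pos|^force'|tr '\n' ' ';echo; }
python3 -m pendant '{"increments":[[-0.001,0,0,0,0],[-0.002,0,0,0,0],[-0.002,0,0,0,0]]}'|f
python3 -m pendant '{"increments":[[-0.002,0,0,0,0],[-0.004,0,0,0,0],[-0.004,0,0,0,0]]}'|f
python3 -m pendant '{"increments":[[-0.005,0,0,0,0],[-0.02,0,0,0,0],[-0.035,0,0,0,0],[-0.04,0,-0.04,0,0],[-0.04,0,-0.09,0,0],[-0.04,0,-0.13,0,0],[-0.04,0,-0.13,0,0]]}'|f
python3 -m pendant '{"increments":[[0.05,0,0,0,0],[0.1,0,0,0,0],[0.1,0,0,0,0],[0.1,0,0,0,0]]}'|f
python3 - <<'E'
from h import *
d=snap("wrist"); save(d,"w5.png"); P=cloud(d); a=np.radians(-10.65); u=np.array([np.cos(a),np.sin(a),0])
c=(P-np.array([.591,-.244,0]))@u
x=318
for v in range(90,330,4): print(v,(int(1000*P[v,x,2]),int(1000*c[v,x])) if P[v,x,2]==P[v,x,2] else None,end=' ')
E
```

```text
t: 21.6 tcp_pos: [0.5234, -0.2317, 0.0624] force: [-8.0, 0.1, 3.3] 
t: 21.9 tcp_pos: [0.5228, -0.2321, 0.0626] force: [-0.4, 0.3, -0.2] 
t: 22.6 tcp_pos: [0.4861, -0.2263, 0.1982] force: [0.4, -0.1, -0.3] 
t: 23.0 tcp_pos: [0.5811, -0.2421, 0.1912] force: [-0.9, 0.3, -0.2] 
90 (51, 77) 94 (52, 74) 98 (52, 71) 102 (62, 68) 106 (61, 65) 110 (60, 62) 114 (59, 58) 118 (57, 55) 122 (56, 52) 126 (56, 49) 130 (56, 46) 134 (58, 43) 138 (57, 39) 142 (58, 36) 146 (57, 33) 150 (58, 30) 154 (57, 26) 158 (57, 23) 162 (58, 20) 166 (58, 16) 170 (57, 13) 174 (57, 9) 178 (57, 6) 182 (58, 2) 186 (56, -1) 190 (56, -4) 194 (60, -7) 198 (64, -9) 202 (64, -13) 206 (44, -22) 210 (56, -23) 214 (65, -23) 218 (65, -27) 222 (65, -30) 226 (65, -34) 230 (63, -39) 234 (66, -41) 238 (174, 0) 242 (179, 1) 246 (184, 1) 250 (187, 0) 254 (192, 1) 258 (196, 1) 262 (199, 1) 266 (202, 1) 270 (205, 1) 274 (207, 0) 278 (208, -1) 282 (207, -2) 286 (207, -5) 290 (206, -7) 294 (206, -9) 298 (206, -10) 302 (206, -12) 306 (207, -14) 310 (207, -15) 314 (207, -17) 318 (206, -20) 322 (29, -161) 326 (29, -166)
```

View pics/w5.png

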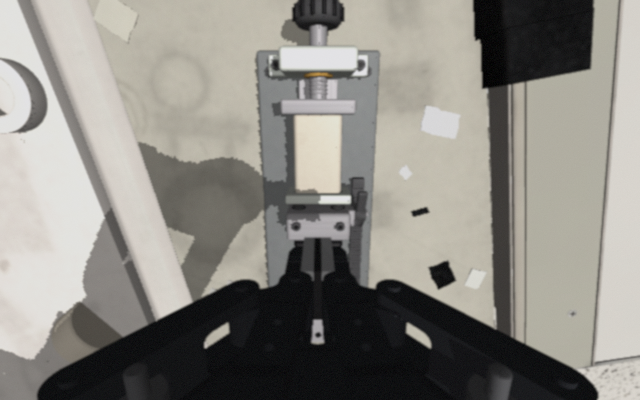

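The view shows the block nipped between the anvil (rows 100–113) and the jaw face (rows 195–203). The gap from face to jaw body has shrunk from about 21.5 to 15.5 mm, roughly half of the 13 mm travel, and the arm is clear.

```bash
python3 -c "
from station import job
print(job.sign_off())"
```

```text
the job is handed in; nothing more can be done
None
```

The block is on the rail and nipped against the anvil, with the ratchet holding the jaw face at about 6 mm of its 13 mm travel; I kept the springs well short of solid (peak about 8.6 mm) and handed the job in at about 23 s, but it returned no verdict.

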